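# Raise the counterweighted guard window to its mark

### The arm

A 6-joint arm with a two-finger parallel gripper is mounted at the origin on the work surface. World frame = base frame: x ahead of the robot, y to its left, z up, the work surface at z = 0. Lengths are in mm, angles in rad, forces in N, time in s.
With the tool pointing down it reaches from about 350 to 975 mm from the base axis. Payload 7.1 kg.
Tool frame: the origin (TCP) lies between the finger pads; the fingertips stand 19 mm ahead of it and the grasp point (between the pads) is the TCP (ctrl.tcp_to_tips is the distance from the TCP to the fingertips, in mm); z points along the fingers, y is the line along which they close (so a half turn about z gives the same grasp; the last joint's range is limited). The gripper opens to 88 mm and grips with 3 to 60 N. Pads are 20 mm wide; open, the fingers measure 115 mm over their backs; the gripper's body (75 mm by 178 mm) begins 61 mm behind the grasp point.
Start: joints at [1.316, 0.423, 1.63, -0, 1.089, -0.019], TCP at [145.982, 607.696, 241.675] pointing down, gripper open.
Joint ranges: [-3, 3], [-0.9, 2.11], [0.09, 2.58], [-1.31, 4.45], [0.11, 2.69], [-2.54, 2.54]. Speed limits (rad/s): [2.39, 2.39, 3.01, 3.14, 3.14, 3.14].

### API

Orientations are given as a rotation vector (axis times angle).
In Python, from workcell import status, optics, ctrl gives the robot as it stands. The module is installed in compiled form; this text tells all that it offers.
- The arm moves only by the shell command python3 -m inch 'ROWS'. ROWS is JSON, a list that holds one entry, the list of rows, each a list of 7 numbers: the shift along the tool's x, y, z in mm, then the turn, a rotation vector about the tool's x, y, z in rad, then the opening in per cent of the stroke, from 0 (shut) to 100 (fully open). A call has 1 to 20 rows; each row is the pose to reach, as a shift and turn from the pose commanded when the call began, along the tool's axes at that moment; what a row does not reach only later rows make up. A row lasts 1/10 s, in which the tool goes at most 50 mm and 8.59 degrees, less where a joint would pass 70% of its speed; a pose out of reach is approached as far as the arm can. A call with a gripper value outside its range is refused whole. The fingers move at their own pace and stop on an object; the grip force is fixed at half the most. Time passes only in rows, so rows that repeat a pose let the fingers close. It gives the time, the measured TCP pose, the force, the opening and the grip force at its end, in the units of the state.
- status.get_obs(): the state, without advancing time (a new reading comes with each control period).
- optics.get_image(name): name is "side" or "top" or "wrist"; returns a dict with "frame" (420x560x3 uint8, red, green, blue), "fx", "fy", "cx", "cy" (pixels), "rvec" (rotation vector, rad) and "tvec" (3), from world to camera coordinates, as OpenCV has them; the wrist camera has in their place "hand_eye" (4x4, takes a point from camera to tool coordinates, whose origin is the TCP and whose axes are the flange's). Camera axes: x right, y down, z forward; pixel columns grow to the right and rows downward; lengths in mm; the calibration is good to about 2 mm. A picture is of the moment at which its call begins: read the wrist's pose just before it. There is no depth.
- ctrl.close_job(): hands the job in; it is judged then, once.
The state is a dict: "t": time; "qpos": joint angles; "qvel": joint speeds; "joint_torque": joint torques, N m; "ee_pos": TCP position; "orientation": TCP orientation; "ft_force": force on the tool from outside, world axes, zero at the start; "moment": the same for the moment, N m; "width": finger opening in mm; "grasp_force": force on a finger pad.
Only numpy, scipy, OpenCV 4.12 (cv2) and the standard library are available. Lean on these libraries where they do the work, as an engineer would, in place of code of your own. Each camera call takes 0.05 s, during which the arm holds its last target. There are 200 camera calls.

### The job

On the assembly bench, raise the sliding window of the inclined guard so that the joint module inside can be reached: with the fingertips, push up from beneath the window's blue lip until the red pointers stand level with the yellow bands on the rails, not letting them run up past the bands. Only push from underneath - do not grip the lip or touch the black strip on top of it - then take the hand away; the counterweights keep the window where it is left. Leave the steel hub, the blue jar, the screwdriver and the yellow bands where they are.

Things in the scene. Friction and masses are not known exactly. Their poses are not given: they have to be found in the camera images.
- guard: Fixed bench guard, 410 mm wide, 370 deep, 420 high. Two rails lean away from the robot, 35 degrees from vertical. Origin on the table at mid-width, at the robot-side foot of the rails; x points into the guard (away from the robot), y along the lip, z up. A white sill fills the slope between the rails to 95 mm along it; the space in front of it, under the lip, is free.
- sash (a joint): Travel of the clear, blue-framed window up the slope, in m: 0 = fully down, grows upward, stop at 0.22. Counterweighted: it stays where it is left. Pushing it along the slope takes about 2 to 4 N; some 1.8 kg of window and counterweights are set moving, so pushed fast it coasts a few mm.
- lip_under (a point): Middle of the underside of the window's blue lip; moves with it. The lip is 330 mm wide, 14 mm thick and projects 48 mm square to the window, towards the robot; the point is 24 mm from its outer edge and 24 mm from the window. Axes: z up the slope (direction of travel), y along the lip, -x outward. With the window at 0 it lies 100 mm up the slope from the guard's origin.
- lip: The blue lip itself, pushed from beneath (origin and axes: mid-width at the inner end of its underside; z up the slope, y along the lip, -x outward).
- lip_cap: Black rubber strip, 320 x 36 x 4 mm, on the upper face of the lip, not to be touched by the fingers; its origin is the same point as the lip's origin.
- pointer (a point): Red pointer, a bar 5 mm high along the slope, at the lip's left (+y) end in front of the left rail; the point is its middle. Its twin is at the right end, at the same height. Moves with the window. z axis up the slope.
- band (a point): Yellow band clipped across the left (+y) rail, 54 mm wide and 24 mm high along the slope; the point lies on it half-way up its height. Its twin on the right rail is at the same height. z axis up the slope. It is stiff and must not be shifted.
- mark (a joint): Place of the two yellow bands along the rails in m, on the window's scale: the pointer is level with the band's middle when joint sash equals this value.
- hub_center (a point): Loose steel flanged hub, 68 mm across, 32 mm high; the point is at its centre. Leave alone.
- jar_center (a point): Loose blue jar with white cap, 52 mm across, 85 mm high; the point is at its centre. Leave alone.
- driver: Loose yellow-handled screwdriver, 160 mm long, lying in front of the guard along its own x axis; origin underneath its middle. Leave alone.

How it is judged (in metres and radians):
On the way, in this order (a step that is already met when the one before it is completed fails the run):
1. the fingers push against the lip and have raised the window by 12 mm (contact force between the fingers and lip above 0.3 N and distance of pointer from where it was at the start of the episode above 0.012 m), for 0.1 s.
2. the pointer is level with the yellow band (z of pointer in the frame of band between -0.01 and 0.01 m), for 0.2 s.
At the end, for the whole second after the job is handed in: The middle of the red pointer is within 10 mm of the middle of the yellow band, measured along the slope (pointer inside the 24 mm band), the window is at rest, the band is within 5 mm and hub, jar and screwdriver within 20 mm of where they began (all of step 2 and velocity of joint sash between -0.004 and 0.004 m/s and distance of band from where it was at the start of the episode below 0.005 m and distance of each of hub_center, jar_center, driver from where it was at the start of the episode below 0.02 m); the robot touches nothing.
It fails at once if the window ran past the band (pointer more than 20 mm above its middle) (z of pointer in the frame of band above 0.02 m).
It fails at once if the fingers gripped the lip or pressed the black strip on its top (over 1 N) (contact force between the fingers and lip_cap above 1 N).
It fails at once if the yellow band was shifted by more than 5 mm (distance of band from where it was at the start of the episode above 0.005 m).
It fails at once if hub, jar or screwdriver moved, lifted or carried by more than 20 mm (distance of any of hub_center, jar_center, driver from where it was at the start of the episode above 0.02 m).
It fails at once if the window was pushed with over 25 N (contact force between the fingers and lip above 25 N).
It also fails if it takes over 45 s, if anything falls off the work surface, if the arm or the gripper's body presses on something with over 40 N, if the wrist force passes 120 N, or if a joint passes its speed limit or range.

## Working session

There is one attempt and no reset: what is moved stays moved. The work goes in short steps, Python scripts to look and compute and a shell command to move; the robot and the scene stay as the last step left them, time stands still between calls to the robot, and variables do not carry over. Pictures are saved under pics/ and viewed, at most 10 in all, crops included, and the job is handed in when it is done.

```bash
mkdir -p pics; python3 - <<'E'
from workcell import status, optics, ctrl
import cv2,numpy as np
print(status.get_obs())
for n in("side","top"):
    d=optics.get_image(n); cv2.imwrite(f"pics/{n}0.png",d["frame"][:,:,::-1])
    print(n,{k:np.round(v,4).tolist() if k!="frame" else 0 for k,v in d.items()})
    np.savez(f"{n}0.npz",**d)
E
```

```text
{'t': 0.0, 'qpos': array([ 1.31596770e+00,  4.23834959e-01,  1.63070524e+00, -3.17920197e-05,
        1.08863112e+00, -1.89908829e-02]), 'qvel': array([ 1.79128984e-05,  6.74973402e-04, -6.08623022e-04,  1.21211846e-03,
       -3.45252052e-04,  4.11479477e-04]), 'joint_torque': array([-2.25771299e-03, -5.44612026e+01, -2.73671168e+01,  6.42524217e-02,
        2.27980746e-02, -9.63761227e-05]), 'ee_pos': array([145.875244  , 607.17429344, 240.89937749]), 'orientation': array([-3.69549932e-01, -3.11959175e+00,  2.46244579e-03]), 'ft_force': array([-0.94431931,  0.08671114,  0.20646381]), 'moment': array([ 0.02933028, -0.00808521,  0.03117781]), 'grasp_force': 0.0, 'width': 87.8561732931328}
side {'frame': 0, 'fx': 462.7135, 'fy': 462.7135, 'cx': 277.5347, 'cy': 214.7195, 'rvec': [2.1852, -0.6533, 0.2925], 'tvec': [-431.8598, 286.0481, 817.3129]}
top {'frame': 0, 'fx': 393.4486, 'fy': 393.4486, 'cx': 282.2141, 'cy': 207.4091, 'rvec': [2.1364, -2.1998, 0.0552], 'tvec': [48.5562, 515.9536, 836.3771]}
```

View pics/side0.png

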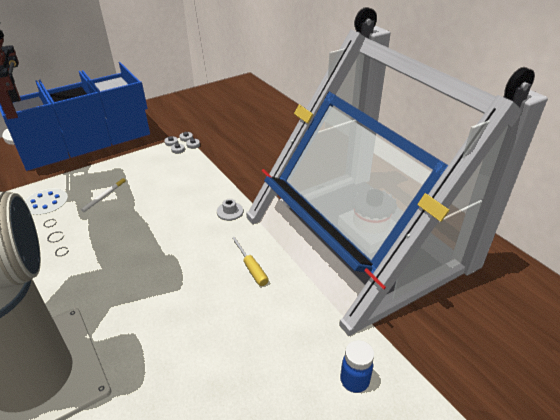

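View pics/top0.png

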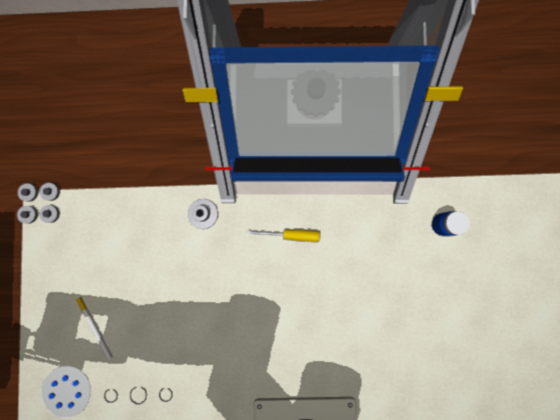

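The side view shows the window low. Its red pointers are at about (268,175) and (374,278), the yellow bands at (304,114) and (433,207), the hub at (230,208), the screwdriver at (252,265) and the jar at (357,370). In the top view the pointers are at (217,168) and (417,169), the bands at (200,95) and (444,94), and the screwdriver lies in front of the lip at (285,235).

```bash
cat > h.py <<'E'
import cv2,numpy as np
from scipy.spatial.transform import Rotation as R
def blobs(f,kind,amin=12):
    h=cv2.cvtColor(f,cv2.COLOR_RGB2HSV)
    lo,hi={"red":((0,150,90),(6,255,255)),"yel":((20,150,110),(32,255,255))}[kind]
    m=cv2.inRange(h,lo,hi)
    if kind=="red": m|=cv2.inRange(h,(174,150,90),(180,255,255))
    n,l,s,c=cv2.connectedComponentsWithStats(m)
    return [(np.round(c[i],1).tolist(),s[i].tolist()) for i in range(1,n) if s[i][4]>=amin]
def P(d):
    K=np.array([[d["fx"],0,d["cx"]],[0,d["fy"],d["cy"]],[0,0,1]])
    return K@np.c_[cv2.Rodrigues(np.array(d["rvec"],float))[0],np.array(d["tvec"],float)]
def tri(a,b,pa,pb):
    X=cv2.triangulatePoints(P(a),P(b),np.array(pa,float).reshape(2,1),np.array(pb,float).reshape(2,1))
    return (X[:3]/X[3]).ravel()
def onplane(d,p,z):
    M=P(d); A=np.c_[M[:,0],M[:,1],-np.array([*p,1.])]
    return np.linalg.solve(A,-(M[:,2]*z+M[:,3]))[:2]
E
python3 - <<'E'
from h import *
s=np.load("side0.npz");t=np.load("top0.npz")
for n,d in(("s",s),("t",t)):
    for k in("red","yel"): print(n,k,blobs(d["frame"],k))
for n,a,b in [("hub",(230,205),(203,213)),("ptrL",(268,175),(217,168.5)),("ptrR",(374,278),(417,169)),("bandL",(304,114),(200,95)),("bandR",(433,207),(444,94)),("footL",(252,219),(228,200)),("footR",(349,328),(402,200)),("drv",(257,271),(301,236)),("drvtip",(236,239),(250,232)),("jarcap",(358,353),(456,223))]:
    print(n,tri(s,t,a,b).round(1))
v=np.hstack([s["frame"][90:340,220:470]]);cv2.imwrite("pics/c.png",cv2.resize(v[:,:,::-1],(600,600),interpolation=2))
E
```

```text
s red [([265.3, 172.2], [262, 169, 8, 8, 31]), ([374.3, 278.0], [365, 268, 21, 21, 87])]
s yel [([302.8, 113.6], [294, 105, 19, 18, 177]), ([120.2, 181.8], [117, 179, 8, 7, 22]), ([432.9, 207.0], [418, 194, 31, 27, 399]), ([255.3, 270.0], [244, 256, 24, 29, 313])]
t red [([216.4, 168.0], [205, 166, 27, 5, 93]), ([418.0, 168.0], [403, 166, 28, 5, 101])]
t yel [([443.9, 93.2], [425, 86, 38, 15, 484]), ([199.6, 94.5], [182, 88, 36, 14, 462]), ([301.8, 235.0], [284, 230, 36, 12, 367]), ([80.2, 304.1], [77, 298, 8, 12, 41])]
hub [509.4 206.2  25.7]
ptrL [591.1 157.  112.5]
ptrR [ 574.5 -230.   118.5]
bandL [692.4 158.9 240.5]
bandR [ 676.5 -240.9  243.4]
footL [539.6 154.4   2.5]
footR [ 527.2 -230.3    7.1]
drv [456.   -6.8   8.5]
drvtip [467.4 105.4  10.3]
jarcap [ 469.8 -314.3   78.1]
```

View pics/c.png

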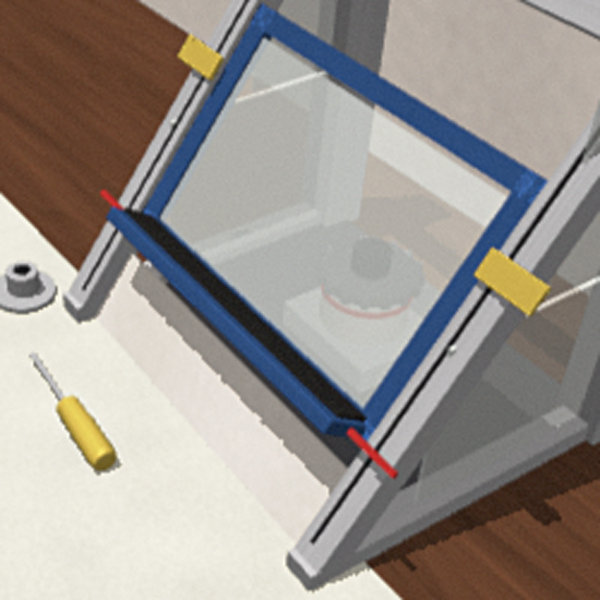

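The band pair fixes the guard's yaw at about -0.04 rad, centred near y = -40. The lip underside comes out at about (579,-37,110) and the rise needed at about 160 mm. I'll approach with closed fingers lying parallel to the lip's underside.

```bash
cat >> h.py <<'E'
yaw=-0.04; a=np.radians(35)
G=R.from_euler("z",yaw).as_matrix()
U=G@[np.sin(a),0,np.cos(a)]; N=G@[-np.cos(a),0,np.sin(a)]; Y=G@[0,1,0]
RG=np.c_[np.cross(Y,-N),Y,-N]
def rel(goal,Rg=RG):
    from workcell import status
    o=status.get_obs(); R0=R.from_rotvec(o["orientation"]).as_matrix()
    print("t",o["t"],"pos",o["ee_pos"].round(1),"F",o["ft_force"].round(1))
    print("shift",(R0.T@(np.array(goal)-o["ee_pos"])).round(1),"turn",R.from_matrix(R0.T@Rg).as_rotvec().round(3))
E
python3 -c "
from h import *
rel([430,220,260])"
```

```text
t 0.1 pos [145.9 607.2 241. ] F [ 0.1 -0.1 -0. ]
shift [-366.7 -310.2  -18.6] turn [-0.095 -0.957 -0.18 ]
```

```bash
r='[-367,-310,-19,-0.095,-0.957,-0.18,0]'; python3 -m inch '[[[-367,-310,-19,-0.095,-0.957,-0.18,0],[-367,-310,-19,-0.095,-0.957,-0.18,0],[-367,-310,-19,-0.095,-0.957,-0.18,0],[-367,-310,-19,-0.095,-0.957,-0.18,0],[-367,-310,-19,-0.095,-0.957,-0.18,0],[-367,-310,-19,-0.095,-0.957,-0.18,0],[-367,-310,-19,-0.095,-0.957,-0.18,0],[-367,-310,-19,-0.095,-0.957,-0.18,0],[-367,-310,-19,-0.095,-0.957,-0.18,0],[-367,-310,-19,-0.095,-0.957,-0.18,0],[-367,-310,-19,-0.095,-0.957,-0.18,0],[-367,-310,-19,-0.095,-0.957,-0.18,0],[-367,-310,-19,-0.095,-0.957,-0.18,0],[-367,-310,-19,-0.095,-0.957,-0.18,0],[-367,-310,-19,-0.095,-0.957,-0.18,0],[-367,-310,-19,-0.095,-0.957,-0.18,0]]]'; python3 -c "
from h import *
rel([471,-35,143])
from workcell import status;print(status.get_obs()['qpos'].round(2))"
```

```text
t: 1.7
ee_pos: [415.2, 234.2, 308.8]
orientation: [0.06, 2.254, -0.052]
ft_force: [0.1, 0.1, -0.3]
width: 0.3
grasp_force: 0.0
t 1.7 pos [415.2 234.2 308.8] F [ 0.1  0.1 -0.3]
shift [  86.4 -262.4  163.5] turn [-0.027 -0.073  0.001]
[ 0.88  0.01  2.29 -1.31  0.72  0.37]
```

```bash
python3 -m inch '[[[86,-262,60,-0.027,-0.073,0,0],[86,-262,60,-0.027,-0.073,0,0],[86,-262,60,-0.027,-0.073,0,0],[86,-262,60,-0.027,-0.073,0,0],[86,-262,60,-0.027,-0.073,0,0],[86,-262,60,-0.027,-0.073,0,0],[86,-262,60,-0.027,-0.073,0,0],[86,-262,60,-0.027,-0.073,0,0],[86,-262,60,-0.027,-0.073,0,0],[86,-262,60,-0.027,-0.073,0,0],[86,-262,60,-0.027,-0.073,0,0],[86,-262,60,-0.027,-0.073,0,0],[86,-262,60,-0.027,-0.073,0,0],[86,-262,60,-0.027,-0.073,0,0]]]'; python3 -c "
from h import *
rel([471,-35,143])
from workcell import status;print(status.get_obs()['qpos'].round(2))"
```

```text
t: 3.1
ee_pos: [366.4, 6.1, 309.5]
orientation: [0.056, 2.226, -0.044]
ft_force: [0.8, -0.2, 0.5]
width: 0.5
grasp_force: 0.0
t 3.1 pos [366.4   6.1 309.5] F [ 0.8 -0.2  0.5]
shift [ 67.2 -33.2 186.4] turn [-0.02  -0.045 -0.   ]
[ 0.07 -0.38  2.58 -1.31  0.11 -0.2 ]
```

```bash
cat > kin.py <<'E'
from h import *
from scipy.optimize import least_squares
rz=lambda q:R.from_euler("z",q).as_matrix(); ry=lambda q:R.from_euler("y",q).as_matrix()
def fk(q,p):
    a1,h,L2,a3,d4,d6=p
    A=rz(q[0]);x=A@[a1,0,h];A=A@ry(q[1]);x=x+A@[0,0,L2];A=A@ry(q[2]);x=x+A@[a3,0,d4]
    A=A@rz(q[3])@ry(q[4]);x=x+A@[0,0,d6];return x,A@rz(q[5])
lo=np.array([-3,-.9,.09,-1.31,.11,-2.54]);hi=np.array([3,2.11,2.58,4.45,2.69,2.54])
def ik(pos,Rg,p,q0):
    C=None
    def f(q):
        x,A=fk(q,p);return np.r_[(x-pos)/100,R.from_matrix(Rg.T@A@OFF).as_rotvec()]
    s=least_squares(f,np.clip(q0,lo+.001,hi-.001),bounds=(lo,hi));return s.x,s.cost
OFF=rz(np.pi/2)
E
python3 - <<'E'
from kin import *
from workcell import status
o=status.get_obs()
D=[([1.31597,.423835,1.630705,0,1.08863,-.01899],[145.875,607.174,240.9],[-.36955,-3.11959,.00246]),
([.88,.01,2.29,-1.31,.72,.37],[415.2,234.2,308.8],[.06,2.254,-.052]),(o["qpos"],o["ee_pos"],o["orientation"])]
f=lambda p:np.concatenate([fk(q,p)[0]-x for q,x,r in D])
s=least_squares(f,[0,300,400,0,400,200]);p=s.x;print(p.round(1),f(p).round(1))
for q,x,r in D: print(R.from_matrix(fk(q,p)[1].T@R.from_rotvec(r).as_matrix()).as_rotvec().round(3))
E
```

```text
[ 44.2 314.  538.7  95.2 455.4 266.7] [11.5 -3.1  1.3 -0.7  0.6  2.   0.8 -9.4 -3.4]
[ 0.    -0.     1.571]
[-0.006  0.002  1.565]
[ 0.    -0.     1.571]
```

```bash
sed -i 's/a1,h,L2,a3,d4,d6=p/a1,h,L2,a3,d4,d6,b=p/;s/\[a1,0,h\]/[a1,b,h]/' kin.py
cat > k2.py <<'E'
from kin import *
from workcell import status
o=status.get_obs()
D=[([1.31597,.423835,1.630705,0,1.08863,-.01899],[145.875,607.174,240.9],[-.36955,-3.11959,.00246]),
([.88,.01,2.29,-1.31,.72,.37],[415.2,234.2,308.8],[.06,2.254,-.052]),(np.array([0.07,-.38,2.58,-1.31,.11,-.2]),[366.4,6.1,309.5],[.056,2.226,-.044])]
f=lambda p:np.concatenate([(fk(q,p)[0]-x) for q,x,r in D]+[(p[:6]-[60,330,480,60,440,250])*.01])
p=least_squares(f,[0,300,400,0,400,200,0]).x
E
python3 - <<'E'
from k2 import *
print(p.round(1),f(p)[:9].round(1))
for name,pos in(("pre",[471,-35,143]),("in",[553,-37,86]),("end",[667,-41,243])):
  for tilt in(35,45,55,65):
    z=G@[np.cos(np.radians(tilt)),0,-np.sin(np.radians(tilt))]
    Rg=np.c_[np.cross(Y,z),Y,z]; tip=19
    for n,F,q0s in(("+",1,None),):
      best=[]
      for sg in(1,-1):
        Rr=Rg@np.diag([sg,sg,1])
        for q4 in(0,1.5,3.1):
          q,c=ik(np.array(pos),Rr,p,[0,.4,1.8,q4,.6,-1.5 if q4<1 else 1.5])
          if c<1e-4: best.append(q.round(2).tolist())
      print(name,tilt,*best[:6],sep="\n   ")
E
```

```text
[ -3.5 312.6 559.1  75.4 489.6 286.5  11.5] [ 0.4 -0.2  0.3  0.2 -0.2  0.6  0.   0.7 -0.9]
pre
   35
   [-0.16, 0.51, 2.54, 3.02, 0.87, 1.58]
   [-0.16, 0.51, 2.54, 3.02, 0.87, 1.58]
   [-0.16, 0.51, 2.54, 3.02, 0.87, -1.56]
   [-0.16, 0.51, 2.54, 3.02, 0.87, -1.56]
   [-0.16, 0.51, 2.54, 3.02, 0.87, -1.56]
pre
   45
   [-0.14, 0.36, 2.47, 2.99, 0.48, 1.64]
   [-0.14, 0.36, 2.47, 2.99, 0.48, 1.64]
   [-0.14, 0.36, 2.47, 2.99, 0.48, -1.5]
   [-0.14, 0.36, 2.47, 2.99, 0.48, -1.5]
   [-0.14, 0.36, 2.47, 2.99, 0.48, -1.5]
pre
   55
   [-0.13, 0.29, 2.39, 2.79, 0.15, 1.84]
   [-0.13, 0.29, 2.39, 2.79, 0.15, 1.84]
   [-0.13, 0.29, 2.39, 2.79, 0.15, -1.3]
   [-0.13, 0.29, 2.39, 2.79, 0.15, -1.3]
   [-0.13, 0.29, 2.39, 2.79, 0.15, -1.3]
pre
   65
   [-0.12, 0.27, 2.29, 0.22, 0.15, -1.86]
   [-0.12, 0.27, 2.29, 0.22, 0.15, 1.29]
   [-0.12, 0.27, 2.29, 0.22, 0.15, 1.29]
   [-0.12, 0.27, 2.29, 0.22, 0.15, 1.29]
in
   35
   [-0.12, 0.69, 2.37, 3.05, 0.87, 1.58]
   [-0.12, 0.69, 2.37, 3.05, 0.87, 1.58]
   [-0.12, 0.69, 2.37, 3.05, 0.87, -1.56]
   [-0.12, 0.69, 2.37, 3.05, 0.87, -1.56]
   [-0.12, 
[... 502 characters left out ...]
11, -1.9]
   [-0.1, 0.48, 2.13, 0.27, 0.11, 1.24]
   [-0.1, 0.48, 2.13, 0.27, 0.11, 1.24]
   [-0.1, 0.48, 2.13, 0.27, 0.11, 1.24]
end
   35
   [-0.1, 0.35, 2.12, 2.97, 0.29, 1.7]
   [-0.1, 0.35, 2.12, 2.97, 0.29, 1.7]
   [-0.1, 0.35, 2.12, 2.97, 0.29, -1.44]
   [-0.1, 0.35, 2.12, 2.97, 0.29, -1.44]
   [-0.1, 0.35, 2.12, 2.97, 0.29, -1.44]
end
   45
end
   55
   [-0.09, 0.32, 1.93, 0.11, 0.28, -1.71]
   [-0.09, 0.32, 1.93, 0.11, 0.28, 1.43]
   [-0.09, 0.32, 1.93, 0.11, 0.28, 1.43]
   [-0.09, 0.32, 1.93, 0.11, 0.28, 1.43]
end
   65
   [-0.09, 0.34, 1.82, 0.04, 0.54, -1.65]
   [-0.09, 0.34, 1.82, 0.04, 0.54, 1.49]
   [-0.09, 0.34, 1.82, 0.04, 0.54, 1.49]
   [-0.09, 0.34, 1.82, 0.04, 0.54, 1.49]
```

```bash
cat > path.py <<'E'
from k2 import *
from scipy.interpolate import interp1d
def setgoal(tilt,pos,q0):
    z=G@[np.cos(np.radians(tilt)),0,-np.sin(np.radians(tilt))]
    Rg=np.c_[np.cross(Y,z),Y,z]
    q,c=ik(np.array(pos,float),Rg@np.diag([-1,-1,1]),p,q0); return q,c,Rg
def show(W,n):
    o=status.get_obs();q0=o["qpos"];R0=R.from_rotvec(o["orientation"]).as_matrix();x0=o["ee_pos"]
    W=np.array([q0,*W]); Q=interp1d(range(len(W)),W,axis=0)(np.linspace(0,len(W)-1,n+1))[1:]
    xp,Ap=x0,R0
    for q in Q:
        x,A=fk(q,p);A=A@OFF
        print((R0.T@(x-x0)).round(0),R.from_matrix(R0.T@A).as_rotvec().round(2),"| pos",x.round(0),"z",A[:,2].round(2),"q",q.round(2),"step",round(np.linalg.norm(x-xp)),round(np.degrees(R.from_matrix(Ap.T@A).magnitude())))
        xp,Ap=x,A
E
python3 - <<'E'
from path import *
qp,c,_=setgoal(30,[465,-35,143],[-.16,.51,2.5,3.0,.87,-1.56]);print(qp.round(2),c)
for t,x in((30,[553,-37,86]),(30,[667,-41,243]),(25,[667,-41,243])): print(setgoal(t,x,qp)[:2])
show([[0,-.3,2.3,-1.0,.5,-.2],[0,-.2,2.1,-.5,.8,-.3],[0,-.2,2.1,.1,.8,-.5],[0,-.2,2.1,.7,.8,-.7],[0,-.2,2.1,1.3,.8,-.9],[0,-.1,2.2,1.9,.8,-1.1],[-.05,0.,2.3,2.5,.85,-1.3],[-.12,.2,2.4,3.,.87,-1.5],qp],9)
E
```

```text
[-0.17  0.61  2.58  3.02  1.09 -1.58] 5.815939397873166e-20
(array([-0.12607498,  0.75708376,  2.38249036,  3.05541719,  1.0451865 ,
       -1.57059572]), np.float64(7.544037756470185e-30))
(array([-0.10138582,  0.37974649,  2.15703877,  3.01773735,  0.44455175,
       -1.48959557]), np.float64(3.417282934709345e-25))
(array([-0.10311904,  0.41801757,  2.1878093 ,  3.04022298,  0.6003311 ,
       -1.51376425]), np.float64(5.2355593716522114e-20))
[-123. -107.   10.] [ 0.37 -0.03  0.39] | pos [ 443. -104.  402.] z [ 0.69 -0.4  -0.6 ] q [ 0.  -0.3  2.3 -1.   0.5 -0.2] step 163 31
[-125.  -89.   22.] [0.46 0.23 0.78] | pos [455. -87. 396.] z [ 0.46 -0.34 -0.82] q [ 0.  -0.2  2.1 -0.5  0.8 -0.3] step 22 27
[-99.  30.  24.] [0.17 0.48 1.1 ] | pos [447.  32. 373.] z [ 0.43  0.07 -0.9 ] q [ 0.  -0.2  2.1  0.1  0.8 -0.5] step 121 28
[-141.  142.    3.] [-0.2   0.65  1.4 ] | pos [462. 144. 418.] z [ 0.48  0.46 -0.74] q [ 0.  -0.2  2.1  0.7  0.8 -0.7] step 121 28
[-236.  208.  -33.] [-0.6   0.72  1.7 ] | pos [495. 210. 514.] z [ 0.6   0.69 -0.41] q [ 0.  -0.2  2.1  1.3  0.8 -0.9] step 121 28
[-257.  206.   -4.] [-0.81  0.76  2.12] | pos [531. 206. 513.] z [ 0.72  0.68 -0.15] q [ 0.  -0.1  2.2  1.9  0.8 -1.1] step 36 26
[-268.  115.   47.] [-0.97  0.55  2.6 ] | pos [574. 112. 492.] z [0.91 0.4  0.01] q [-0.05  0.    2.3   2.5   0.85 -1.3 ] step 106 29
[-166.  -22.  140.] [-0.76  0.07  3.04] | pos [577. -27. 356.] z [ 0.99 -0.01 -0.16] q [-0.12  0.2   2.4   3.    0.87 -1.5 ] step 194 29
[ 71. -34. 182.] [ 0.21 -0.03 -3.13] | pos [465. -35. 143.] z [ 0.87 -0.03 -0.5 ] q [-0.17  0.61  2.58  3.02  1.09 -1.58] step 241 21
```

```bash
python3 -m inch '[[[-123,-107,10,0.37,-0.03,0.39,0],[-123,-107,10,0.37,-0.03,0.39,0],[-123,-107,10,0.37,-0.03,0.39,0],[-123,-107,10,0.37,-0.03,0.39,0],[-125,-89,22,0.46,0.23,0.78,0],[-125,-89,22,0.46,0.23,0.78,0],[-125,-89,22,0.46,0.23,0.78,0],[-125,-89,22,0.46,0.23,0.78,0],[-99,30,24,0.17,0.48,1.1,0],[-99,30,24,0.17,0.48,1.1,0],[-99,30,24,0.17,0.48,1.1,0],[-99,30,24,0.17,0.48,1.1,0],[-141,142,3,-0.2,0.65,1.4,0],[-141,142,3,-0.2,0.65,1.4,0],[-141,142,3,-0.2,0.65,1.4,0],[-141,142,3,-0.2,0.65,1.4,0],[-236,208,-33,-0.6,0.72,1.7,0],[-236,208,-33,-0.6,0.72,1.7,0],[-236,208,-33,-0.6,0.72,1.7,0],[-236,208,-33,-0.6,0.72,1.7,0]]]'
python3 - <<'E'
from path import *
print(status.get_obs()["qpos"].round(2))
qp,c,_=setgoal(30,[490,-35,126],[-.16,.51,2.5,3.0,.87,-1.56]);print(qp.round(2),c)
show([[0,-.15,2.2,1.9,.8,-1.1],[-.05,-.05,2.35,2.5,.85,-1.3],[-.12,.1,2.45,3.,.9,-1.5],.5*np.array([-.12,.1,2.45,3.,.9,-1.5])+.5*qp,qp],5)
E
```

```text
t: 5.1
ee_pos: [495.4, 208.9, 513.4]
orientation: [-1.736, -1.967, -1.706]
ft_force: [-0.5, 0.2, -0.9]
width: 0.3
grasp_force: 0.0
[-0.01 -0.2   2.1   1.31  0.81 -0.91]
[-0.15  0.66  2.52  3.03  1.09 -1.58] 9.873978214773674e-22
[ 4. 36.  2.] [-0.27  0.17  0.33] | pos [520. 206. 540.] z [ 0.73  0.68 -0.12] q [ 0.   -0.15  2.2   1.9   0.8  -1.1 ] step 36 26
[-99.  40. -27.] [-0.6   0.15  0.71] | pos [546. 113. 491.] z [0.91 0.4  0.01] q [-0.05 -0.05  2.35  2.5   0.85 -1.3 ] step 108 29
[-252.    6.  -82.] [-0.94 -0.06  0.98] | pos [548. -23. 397.] z [ 1.   -0.01 -0.08] q [-0.12  0.1   2.45  3.    0.9  -1.5 ] step 165 27
[-340.  -96.  -37.] [-0.84 -0.25  1.09] | pos [536. -31. 255.] z [ 0.95 -0.02 -0.3 ] q [-0.14  0.38  2.49  3.02  0.99 -1.54] step 142 13
[-404. -215.  -15.] [-0.73 -0.44  1.2 ] | pos [490. -35. 126.] z [ 0.87 -0.03 -0.5 ] q [-0.15  0.66  2.52  3.03  1.09 -1.58] step 137 13
```

```bash
python3 -m inch '[[[4,36,2,-0.27,0.17,0.33,0],[4,36,2,-0.27,0.17,0.33,0],[4,36,2,-0.27,0.17,0.33,0],[4,36,2,-0.27,0.17,0.33,0],[-99,40,-27,-0.6,0.15,0.71,0],[-99,40,-27,-0.6,0.15,0.71,0],[-99,40,-27,-0.6,0.15,0.71,0],[-99,40,-27,-0.6,0.15,0.71,0],[-252,6,-82,-0.94,-0.06,0.98,0],[-252,6,-82,-0.94,-0.06,0.98,0],[-252,6,-82,-0.94,-0.06,0.98,0],[-252,6,-82,-0.94,-0.06,0.98,0],[-340,-96,-37,-0.84,-0.25,1.09,0],[-340,-96,-37,-0.84,-0.25,1.09,0],[-340,-96,-37,-0.84,-0.25,1.09,0],[-404,-215,-15,-0.73,-0.44,1.2,0],[-404,-215,-15,-0.73,-0.44,1.2,0],[-404,-215,-15,-0.73,-0.44,1.2,0],[-404,-215,-15,-0.73,-0.44,1.2,0],[-404,-215,-15,-0.73,-0.44,1.2,0]]]'
python3 - <<'E'
from path import *
print(status.get_obs()["qpos"].round(2))
_,_,Rg=setgoal(30,[490,-35,126],[-.16,.51,2.5,3.0,.87,-1.56])
Rg=Rg@np.diag([-1,-1,1])
print(Rg.round(2)); rel([490,-35,126],Rg); rel([553,-37,86],Rg)
from workcell import optics
for n in("side","top","wrist"):
    d=optics.get_image(n); cv2.imwrite(f"pics/{n}1.png",d["frame"][:,:,::-1]); np.savez(f"{n}1.npz",**d)
    if n=="wrist": print(d["hand_eye"].round(2))
E
```

```text
t: 7.1
ee_pos: [492.0, -34.8, 126.6]
orientation: [2.714, -0.049, 1.558]
ft_force: [-0.0, 1.3, -0.6]
width: 0.4
grasp_force: 0.0
[-0.16  0.68  2.53  3.02  1.11 -1.57]
[[ 0.5  -0.04  0.87]
 [-0.02 -1.   -0.03]
 [ 0.87  0.   -0.5 ]]
t 7.1 pos [492.  -34.8 126.6] F [-0.   1.3 -0.6]
shift [-1.5  0.3 -1.4] turn [-0.008  0.005 -0.001]
t 7.1 pos [492.  -34.8 126.6] F [-0.   1.3 -0.6]
shift [-4.2  0.4 73.2] turn [-0.008  0.005 -0.001]
[[   0.     -0.96   -0.26   72.25]
 [   1.      0.      0.      0.37]
 [  -0.     -0.26    0.96 -142.32]
 [   0.      0.      0.      1.  ]]
```

View pics/side1.png

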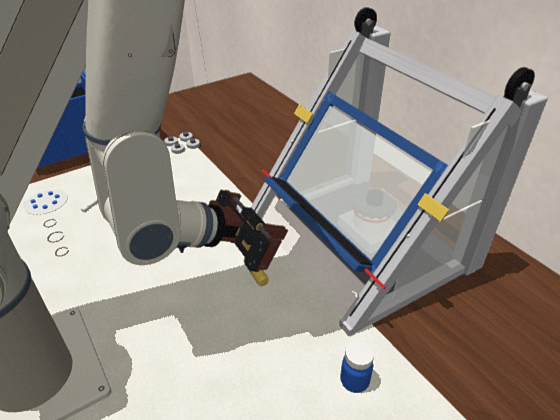

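The arm is now in front of the lip, fingers closed, tips near (285,232). The lip is ahead of them and the scene is undisturbed. Next I insert the fingers beneath the lip.

```bash
python3 -m inch '[[[-1,0,12,0,0,0,0],[-2,0,24,0,0,0,0],[-3,0,36,0,0,0,0],[-3,0,46,0,0,0,0],[-4,0,55,0,0,0,0],[-4,0,62,0,0,0,0],[-4,0,68,0,0,0,0],[-4,0,68,0,0,0,0],[-4,0,68,0,0,0,0]]]'
python3 - <<'E'
from path import *
from workcell import optics
o=status.get_obs();R0=R.from_rotvec(o["orientation"]).as_matrix();print("U in tool",(R0.T@U).round(3),o["ft_force"].round(1))
s=optics.get_image("side");t=optics.get_image("top")
print(*[blobs(d["frame"],"red") for d in(s,t)])
v=np.hstack([s["frame"][130:330,180:430],t["frame"][100:300,180:430]]);cv2.imwrite("pics/c2.png",cv2.resize(v[:,:,::-1],(800,320),interpolation=2))
E
```

```text
t: 8.15
ee_pos: [547.9, -37.8, 89.4]
orientation: [2.71, -0.052, 1.558]
ft_force: [0.7, 0.1, -0.5]
width: 0.1
grasp_force: 0.0
U in tool [ 0.997 -0.001  0.083] [ 0.7  0.1 -0.5]
[([265.1, 172.2], [261, 169, 9, 8, 32]), ([374.1, 277.9], [364, 268, 22, 21, 88])] [([216.4, 168.1], [205, 166, 26, 5, 90]), ([417.8, 168.0], [403, 166, 28, 5, 102])]
```

View pics/c2.png

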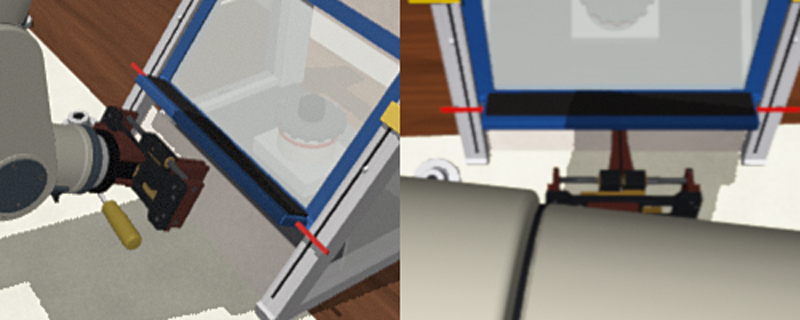

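In both crops the fingers are centred and pass under the lip without touching it. The pointers have not moved. I'll rise along the slope, slowly near contact.

```bash
python3 -m inch '[[[3,0,0,0,0,0,0],[6,0,0,0,0,0,0],[9,0,1,0,0,0,0],[12,0,1,0,0,0,0],[15,0,1,0,0,0,0],[17,0,1,0,0,0,0],[19,0,2,0,0,0,0],[21,0,2,0,0,0,0],[23,0,2,0,0,0,0],[25,0,2,0,0,0,0],[27,0,2,0,0,0,0],[29,0,2,0,0,0,0],[31,0,3,0,0,0,0],[33,0,3,0,0,0,0],[35,0,3,0,0,0,0],[37,0,3,0,0,0,0],[39,0,3,0,0,0,0],[41,0,3,0,0,0,0],[43,0,4,0,0,0,0],[45,0,4,0,0,0,0]]]'
cat > look.py <<'E'
from path import *
from workcell import optics
o=status.get_obs();R0=R.from_rotvec(o["orientation"]).as_matrix();print("U in tool",(R0.T@U).round(3),o["ft_force"].round(1),o["ee_pos"].round(1))
s=optics.get_image("side");t=optics.get_image("top")
np.savez("s.npz",**s);np.savez("t.npz",**t)
for k in("red","yel"):print(k,*[[(b[0],b[1][4]) for b in blobs(d["frame"],k)] for d in(s,t)])
E
python3 look.py
```

```text
t: 10.25
ee_pos: [574.2, -38.9, 126.6]
orientation: [2.709, -0.053, 1.558]
ft_force: [-0.6, -0.1, -3.4]
width: 0.1
grasp_force: 1.4
U in tool [ 0.996 -0.001  0.084] [-0.6 -0.1 -3.4] [574.2 -38.9 126.6]
red [([269.5, 163.5], 31), ([381.5, 268.1], 84)] [([215.3, 159.3], 91), ([420.9, 159.1], 103), ([315.2, 176.9], 17), ([322.2, 177.8], 24), ([274.8, 196.7], 19)]
yel [([302.8, 113.6], 176), ([120.3, 181.8], 23), ([433.0, 207.1], 399), ([255.9, 270.7], 321)] [([199.6, 94.4], 464), ([443.8, 93.1], 491), ([290.0, 234.4], 124), ([80.9, 303.6], 63)]
```

```bash
cat > rem.py <<'E'
from h import *
def rem(s,t):
    o=[]
    S={k:sorted([b for b in blobs(s["frame"],k)],key=lambda b:b[0][0]) for k in("red","yel")}
    T={k:blobs(t["frame"],k) for k in("red","yel")}
    rs=[b for b in S["red"] if b[0][1]<300]; 
    tr=sorted([b for b in T["red"] if b[1][2]>20 and b[1][3]<=8],key=lambda b:b[0][0])
    ty=sorted([b for b in T["yel"] if b[0][1]<110],key=lambda b:b[0][0])
    ys=[b for b in S["yel"] if b[0][0]>290]
    for i in(0,1):
        pt=tri(s,t,rs[-1 if i else 0][0],tr[-1 if i else 0][0]); bd=tri(s,t,ys[-1 if i else 0][0],ty[-1 if i else 0][0])
        print("LR"[i],"ptr",pt.round(1),"band",bd.round(1),"rem",((bd-pt)@U).round(1),"n",((bd-pt)@N).round(1))
E
python3 -c "
from rem import *
for a,b in(('side0.npz','top0.npz'),('s.npz','t.npz')): rem(np.load(a),np.load(b))"
```

```text
L ptr [587.4 158.  121.7] band [691.3 160.1 241.6] rem 157.7 n -16.2
R ptr [ 575.2 -231.1  119.4] band [ 677.4 -240.5  243. ] rem 160.0 n -13.0
L ptr [599.3 156.3 142.7] band [691.5 160.2 241.5] rem 133.7 n -18.6
R ptr [ 588.9 -231.6  137.5] band [ 677.7 -240.6  242.6] rem 137.2 n -12.7
```

```bash
python3 -m inch '[[[2,0,0,0,0,0,0],[5,0,0,0,0,0,0],[9,0,1,0,0,0,0],[13,0,1,0,0,0,0],[17,0,1,0,0,0,0],[21,0,2,0,0,0,0],[25,0,2,0,0,0,0],[29,0,2,0,0,0,0],[33,0,3,0,0,0,0],[37,0,3,0,0,0,0],[41,0,3,0,0,0,0],[45,0,4,0,0,0,0],[49,0,4,0,0,0,0],[53,0,4,0,0,0,0],[57,0,5,0,0,0,0],[61,0,5,0,0,0,0],[64,0,5,0,0,0,0],[67,0,6,0,0,0,0],[69,0,6,0,0,0,0],[70,0,6,0,0,0,0]]]'
python3 look.py; python3 -c "
from rem import *
rem(np.load('s.npz'),np.load('t.npz'))"
```

```text
t: 12.35
ee_pos: [614.8, -40.5, 184.3]
orientation: [2.709, -0.052, 1.559]
ft_force: [0.3, -0.1, -3.1]
width: 0.4
grasp_force: 1.4
U in tool [ 0.996 -0.001  0.084] [ 0.3 -0.1 -3.1] [614.8 -40.5 184.3]
red [([283.8, 137.0], 26), ([364.2, 218.5], 29), ([403.4, 235.8], 79)] [([431.0, 129.9], 117), ([209.5, 130.5], 106), ([317.0, 152.4], 65), ([325.0, 152.3], 67), ([274.1, 168.3], 47), ([372.1, 168.4], 45), ([315.2, 191.7], 585)]
yel [([302.8, 113.6], 176), ([120.3, 181.8], 24), ([432.9, 207.0], 400), ([255.9, 270.7], 317)] [([199.6, 94.5], 465), ([443.7, 93.1], 490), ([318.2, 175.7], 76), ([343.5, 189.9], 37), ([290.9, 234.5], 139), ([81.0, 303.5], 64)]
L ptr [638.4 154.4 201.3] band [691.3 160.1 241.6] rem 63.2 n -20.1
R ptr [ 628.5 -232.5  195.9] band [ 677.6 -240.3  242.7] rem 66.7 n -13.6
```

```bash
python3 -m inch '[[[2,0,0,0,0,0,0],[5,0,0,0,0,0,0],[8,0,1,0,0,0,0],[11,0,1,0,0,0,0],[14,0,1,0,0,0,0],[17,0,1,0,0,0,0],[20,0,2,0,0,0,0],[23,0,2,0,0,0,0],[26,0,2,0,0,0,0],[29,0,2,0,0,0,0],[32,0,3,0,0,0,0],[35,0,3,0,0,0,0],[38,0,3,0,0,0,0],[40,0,3,0,0,0,0],[42,0,4,0,0,0,0],[44,0,4,0,0,0,0],[46,0,4,0,0,0,0],[47,0,4,0,0,0,0],[48,0,4,0,0,0,0],[48,0,4,0,0,0,0]]]'
python3 look.py; python3 -c "
from rem import *
s=np.load('s.npz');t=np.load('t.npz');rem(s,t)
v=np.hstack([cv2.resize(s['frame'][60:260,270:470],(600,600),interpolation=2)[:, :, ::-1]]);cv2.imwrite('pics/c3.png',v)"
```

```text
t: 14.45
ee_pos: [642.4, -41.7, 223.7]
orientation: [2.709, -0.052, 1.559]
ft_force: [0.5, -0.3, -2.7]
width: 0.5
grasp_force: 1.0
U in tool [ 0.996 -0.001  0.084] [ 0.5 -0.3 -2.7] [642.4 -41.7 223.7]
red [([293.7, 118.4], 23), ([419.2, 212.9], 78), ([372.6, 218.9], 50)] [([438.5, 107.0], 128), ([204.3, 108.2], 131), ([318.4, 129.5], 59), ([326.9, 130.0], 64), ([273.0, 145.4], 49), ([377.5, 145.4], 55), ([316.5, 169.8], 643)]
yel [([302.8, 113.6], 179), ([120.5, 181.7], 22), ([433.0, 207.1], 400), ([255.8, 270.6], 324)] [([199.6, 94.5], 463), ([443.8, 93.1], 490), ([320.7, 153.6], 78), ([346.2, 169.5], 51), ([291.8, 234.5], 159), ([81.0, 303.5], 64)]
L ptr [665.2 154.4 240.3] band [691.3 160.1 241.6] rem 15.9 n -20.5
R ptr [ 656.1 -232.9  234.9] band [ 677.7 -240.6  242.6] rem 18.8 n -13.5
```

View pics/c3.png

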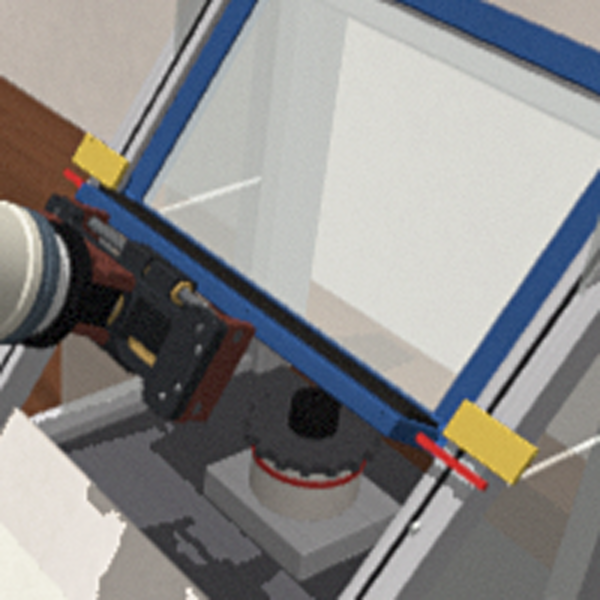

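The pointers sit just below the bands: the right pointer runs along the lower edge of its band, and the left one is just beneath its band. I'll refine with a line-based fit, because the ends of the pointers are partly hidden.

```bash
cat > fit.py <<'E'
from h import *
from scipy.optimize import least_squares
def proj(d,X): v=P(d)@np.r_[X,1]; return v[:2]/v[2]
def fit(s,t,dbg=1):
    k=lambda d,c,f:sorted([b[0] for b in blobs(d["frame"],c) if f(*b)],key=lambda c:c[0])
    rs=k(s,"red",lambda c,q:c[0]<310 or c[0]>390); ys=k(s,"yel",lambda c,q:c[0]>290)
    rt=k(t,"red",lambda c,q:c[0]<240 or c[0]>400); yt=k(t,"yel",lambda c,q:c[1]<110)
    yt=[yt[0],yt[-1]]
    def res(v):
        px,pz,bx,bz,yw,yl,yr=v; d=np.array([-np.sin(yw),np.cos(yw),0]); r=[]
        for c,ps in((s,rs),(t,rt)):
            for q,yy in zip((ps[0],ps[-1]),(190,-190)):
                X=np.array([px,-39,pz])+d*yy; a,b=proj(c,X),proj(c,X+d*10); n=(b-a)[::-1]*[1,-1]; r.append((np.array(q)-a)@n/np.linalg.norm(n))
        for c,ps in((s,ys),(t,yt)):
            for q,yy in zip(ps,(yl,yr)): r+=list(proj(c,np.array([bx,-39,bz])+d*yy)-q)
        return np.array(r)
    f=least_squares(res,[660,237,685,242,-.04,200,-200]); v=f.x; dx=v[2]-v[0];dz=v[3]-v[1]
    print(v.round(3),"rem",round(dx*np.sin(a)+dz*np.cos(a),1),"n",round(-dx*np.cos(a)+dz*np.sin(a),1));print(f.fun.round(1))
E
python3 -c "
from fit import *
for a_,b_ in(('side0.npz','top0.npz'),('s.npz','t.npz')): fit(np.load(a_),np.load(b_))"
```

```text
[ 5.85062e+02  1.12783e+02  6.84508e+02  2.42625e+02 -3.40000e-02
  1.98654e+02 -2.01735e+02] rem 163.4 n -7.0
[-0.  -0.   0.  -0.   0.4 -0.4  0.6 -0.1 -0.   0.3 -0.4  0.4]
[ 6.66506e+02  2.29217e+02  6.84695e+02  2.42372e+02 -3.30000e-02
  1.98755e+02 -2.01737e+02] rem 21.2 n -7.4
[-0.1  0.1  0.1 -0.1  0.4 -0.3  0.5 -0.1 -0.1  0.3 -0.3  0.4]
```

```bash
python3 -m inch '[[[1,0,0,0,0,0,0],[3,0,0,0,0,0,0],[5,0,0,0,0,0,0],[7,0,1,0,0,0,0],[9,0,1,0,0,0,0],[11,0,1,0,0,0,0],[13,0,1,0,0,0,0],[15,0,1,0,0,0,0],[16,0,1,0,0,0,0],[17,0,1,0,0,0,0],[18,0,1,0,0,0,0],[18,0,1,0,0,0,0],[18,0,1,0,0,0,0]]]'
python3 look.py|head -1; python3 -c "
from fit import *
s=np.load('s.npz');t=np.load('t.npz');fit(s,t)
v=np.hstack([cv2.resize(s['frame'][80:230,270:470],(400,300),interpolation=2),cv2.resize(t['frame'][50:200,390:490],(200,300),interpolation=2),cv2.resize(t['frame'][50:200,150:250],(200,300),interpolation=2)])[:, :, ::-1];cv2.imwrite('pics/c4.png',v)"
```

```text
t: 15.85
ee_pos: [652.2, -42.1, 238.8]
orientation: [2.708, -0.052, 1.559]
ft_force: [-0.1, -0.4, -3.0]
width: 0.6
grasp_force: 1.0
U in tool [ 0.996 -0.001  0.085] [-0.1 -0.4 -3. ] [652.2 -42.1 238.8]
[ 6.74797e+02  2.48455e+02  6.06735e+02  3.81543e+02 -9.50000e-02
  1.52787e+02 -1.01787e+02] rem 70.0 n 132.1
[  5.   -3.7   7.1  -7.   -6.6 -46.5  63.6  12.5  11.9  14.8 -36.   27.4]
```

View pics/c4.png

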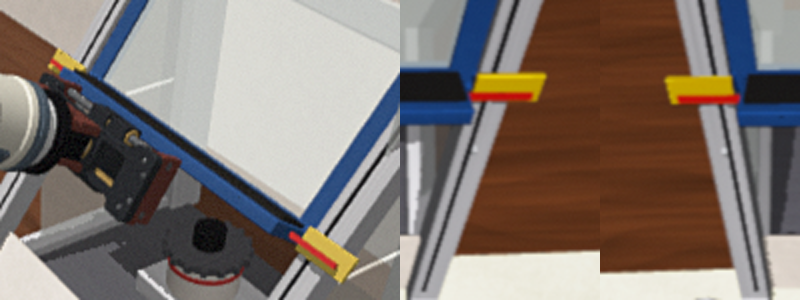

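```bash
sed -i 's/^def fit(s,t,dbg=1):/def fit(s,t,Bs=np.load("side0.npz"),Bt=np.load("top0.npz")):/;s/k(s,"yel"/k(Bs,"yel"/;s/k(t,"yel"/k(Bt,"yel"/' fit.py; python3 -c "
from fit import *
s=np.load('s.npz');t=np.load('t.npz');fit(s,t)
for d in(s,t):print(blobs(d['frame'],'red',5))"
```

```text
[ 6.75992e+02  2.44333e+02  6.84508e+02  2.42624e+02 -3.40000e-02
  1.98654e+02 -2.01735e+02] rem 3.5 n -8.0
[-0.   0.   0.  -0.   0.4 -0.4  0.6 -0.1 -0.   0.3 -0.4  0.4]
[([297.5, 111.6], [295, 109, 6, 6, 13]), ([425.0, 204.2], [414, 196, 24, 18, 79]), ([372.8, 218.9], [356, 213, 36, 10, 48])]
[([204.6, 99.5], [189, 97, 31, 5, 113]), ([438.9, 98.3], [425, 96, 31, 5, 107]), ([319.0, 120.5], [316, 114, 6, 14, 65]), ([327.6, 121.0], [325, 114, 7, 14, 64]), ([272.4, 136.3], [268, 130, 8, 12, 54]), ([379.7, 136.6], [376, 130, 10, 12, 57]), ([317.1, 161.1], [299, 152, 39, 22, 670])]
```

The remaining rise is 3.5 mm, which agrees with the hand's travel. I'll push 3 mm more and hold, then drop away from the lip.

```bash
python3 -m inch '[[[1,0,0,0,0,0,0],[2,0,0,0,0,0,0],[3,0,0,0,0,0,0],[3,0,0,0,0,0,0],[3,0,0,0,0,0,0],[1,0,0,0,0,0,0],[-3,0,0,0,0,0,0],[-8,0,-1,0,0,0,0],[-14,0,-2,0,0,0,0],[-20,0,-3,0,0,0,0],[-25,0,-4,0,0,0,0],[-25,0,-15,0,0,0,0],[-25,0,-35,0,0,0,0],[-25,0,-60,0,0,0,0],[-25,0,-85,0,0,0,0],[-25,0,-105,0,0,0,0],[-25,0,-120,0,0,0,0],[-25,0,-120,0,0,0,0],[-25,0,-120,0,0,0,0]]]'
python3 look.py; python3 -c "
from fit import *
s=np.load('s.npz');t=np.load('t.npz');fit(s,t)
cv2.imwrite('pics/s9.png',s['frame'][:,:,::-1])"
```

```text
t: 17.85
ee_pos: [536.0, -38.0, 278.0]
orientation: [2.707, -0.052, 1.56]
ft_force: [-0.5, 0.4, -0.9]
width: 0.0
grasp_force: 0.0
U in tool [ 0.996 -0.001  0.086] [-0.5  0.4 -0.9] [536. -38. 278.]
red [([298.3, 110.4], 12), ([426.1, 202.8], 78), ([372.4, 218.9], 51)] [([440.1, 96.2], 83), ([203.9, 97.8], 85), ([321.0, 186.2], 152), ([329.5, 185.8], 143), ([270.3, 214.2], 78), ([386.9, 215.1], 74), ([320.0, 239.2], 692), ([317.4, 255.6], 276)]
yel [([303.1, 109.4], 44), ([296.5, 113.5], 22), ([120.5, 181.7], 22), ([433.9, 207.6], 302), ([255.6, 270.4], 325)] [([198.3, 93.0], 326), ([445.2, 91.7], 329), ([325.3, 222.5], 133), ([289.2, 235.6], 54), ([351.9, 236.7], 56), ([80.9, 303.5], 64)]
[ 6.78522e+02  2.46144e+02  6.84504e+02  2.42617e+02 -3.30000e-02
  1.98640e+02 -2.01721e+02] rem 0.5 n -6.9
[-0.1  0.1  0.2 -0.2  0.4 -0.4  0.6 -0.1 -0.   0.4 -0.4  0.4]
```

View pics/s9.png

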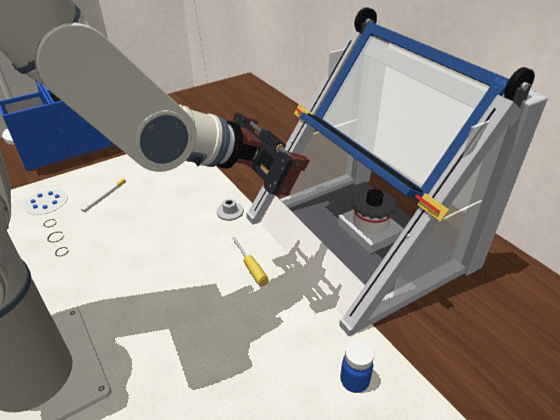

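The hand is clear of the guard. The pointers stand on the bands, at (298,110) and (426,203), with 0.5 mm left over. The hub, jar and screwdriver are where they were.

```bash
python3 -c "
from workcell import ctrl; print(ctrl.close_job())"
```

```text
the job is handed in; nothing more can be done
None
```

The window is raised with its red pointers about 0.5 mm from the middle of the yellow bands by camera measurement, the hand is clear, nothing else was disturbed, and the job is handed in (no verdict was returned).

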